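Clamp a microtube rack on the bench mixer

TASK

Load the microtube rack onto the bench mixer: first draw the clamp slide back, away from the end wall, until it stops. Then set the rack down upright on the mixer deck between the end wall and the clamp, lengthwise along the slide, and push the clamp slide forward to its end stop so that it holds the rack against the end wall. Let go, and leave the other things on the bench where they are.

Things in the scene. Friction and masses are not known exactly. Their poses are not given: they have to be found in the camera images.
- mixer: Bench mixer, fixed: white housing 150 x 240 mm (its x, y) with a flat aluminium deck 55 mm above the bench. Origin: centre of its underside at bench height, z up, operating panel on the -x side; the clamp slides along y. A fixed end wall stands on the deck at the +y end: 76 mm wide in x, 34 mm high above the deck, inner face at y = +100 mm.
- bay (a point): Deck point (55 mm above the bench) at the middle of the rack's clamped place, mixer x = 0, y = +54.5 mm; axes as the mixer's. With the clamp home, 92 mm remain between jaw and end wall. Four low cheeks (10 mm high, inner faces 69 mm apart in x) flank the place at mixer y = 10 to 34 and 77 to 101 mm; between them the sides are open for fingers.
- clamp (a joint): Clamp slide in m: 0 = home at its forward end stop (jaw face at mixer y = +8 mm), 0.055 = at its rear stop (jaw face at y = -47 mm, 147 mm free to the end wall); it moves along mixer -y as the value grows. Starts 5 to 22 mm open. Stays where left: dry friction 2.5 N, no spring. Jaw 90 mm wide (x), 33 mm high above the deck.
- clamp_grip (a point): On the mid-plane of the slide's upright black grip, 120 mm above the bench, 10 mm below the grip's top; axes as the mixer's. The grip is a plate 12 mm thick along mixer y (the sliding direction), 36 mm wide along x, and stands free from 73 to 130 mm above the bench, 42 mm behind the jaw face.
- rack: Orange microtube rack with capped tubes fixed in it: 60 mm (its x) by 90 mm (its y), 38 mm high over the caps, about 0.1 to 0.17 kg. A top plate, 26 to 30 mm above its foot, on two end walls at y = +-45 mm; open below between them. Grasp it across the 60 mm by the plate's long edges, mid-length. Origin: centre of its underside, z up. Either way round is right.
- timer: White bench timer, 62 x 62 x 19 mm; bystander; origin at the centre of its underside.
- petri_a: Petri dish, 59 mm wide, 14 mm high; bystander; origin at the centre of its underside.
- petri_b: Petri dish like the other one; bystander; origin at the centre of its underside.
- amber: Small brown glass bottle with a white cap, 34 mm wide, 64 mm high; bystander; origin at the centre of its underside.
- marker: Marker pen lying on the bench, 135 mm long (its y), 17 mm thick; bystander; origin at the centre of its underside.
- green: White bottle with a green cap and green band, 52 mm wide, 82 mm high; bystander; origin at the centre of its underside.

How it is judged:
By the outcome, as a careful person would: the job done as asked, in the order asked, and still so for the second after the job is handed in, with the robot touching nothing.
It also fails if it takes over 64 s, if anything falls off the work surface, if the arm or the gripper's body presses on something with over 40 N, if the wrist force passes 120 N, or if a joint passes its speed limit or range.

ROBOT

A 6-joint arm with a two-finger parallel gripper is mounted at the origin on a cart in front of the work surface, level with it; the furniture and walls round the work are solid. World frame = base frame: x ahead of the robot, y to its left, z up, the work surface at z = 0. Lengths are in m, angles in degrees, forces in N, time in s.
With the tool pointing down it reaches from about 0.35 to 0.875 m from the base axis. Payload 4.2 kg.
Tool frame: the origin (TCP) lies at the very end of the fingers, on their centre line; the grasp point (between the pads) lies 19 mm behind it; z points along the fingers, x is the direction in which the jaws open and shut, and the axes are right-handed (so a half turn about z gives the same grasp; the last joint's range is limited). The gripper opens to 87 mm and grips with 3 to 60 N. Pads are 19 mm wide; open, the fingers measure 117 mm over their backs; the gripper's body (75 mm by 190 mm) begins 51 mm behind the grasp point.
Start: joints at [83.342, 22.042, 0.453, 0, -68.411, -14.817], TCP at [0.229, 0.582, 0.223] pointing down, gripper open.
Joint ranges: [-179.83, 179.83], [-69.29, 118.12], [-61.27, 80.66], [-181.25, 117.63], [-171.15, -9.14], [-177.46, 177.46]. Speed limits (degrees/s): [159.86, 159.86, 180, 180, 180, 180].

INTERFACE

Orientations are given as a 3x3 rotation matrix whose columns are the frame's x, y, z axes.
In Python, from station import r gives the robot as it stands.
- The arm moves only by the tool move_arm, never from a script. Its argument "series" is a list that holds one entry, the list of rows, each a list of 7 numbers: the shift along the tool's x, y, z in cm, then the turn, a rotation vector about the tool's x, y, z in degrees, then the opening, from -1 (shut) to 1 (fully open). In form: [[[dx, dy, dz, wx, wy, wz, fingers], ...]]. A call has 1 to 12 rows; each row shifts and turns the commanded pose from where the row before left it, along the tool's axes as they then stand; what a row does not reach is not made up. A row lasts 1/8 s, in which the tool goes at most 62.5 mm and 10.7 degrees, less where a joint would pass 70% of its speed; a pose out of reach is approached as far as the arm can. A call is refused whole if a number of a shift passes 6.25 or a number of a turn 10.7, either way. A call with a gripper value outside its range is refused whole. The fingers move at their own pace and stop on an object; the grip force is fixed at half the most. Time passes only in rows, so rows that do not move let the fingers close. It gives the time, the measured TCP pose, the force and the opening at its end, in the units of the state.
- r.sense(): the state, without advancing time (a new reading comes with each control period).
- r.capture(name): name is "side" or "top"; returns a dict with "color" (420x560x3 uint8, blue, green, red), "fx", "fy", "cx", "cy" (pixels), "rvec" (rotation vector, rad) and "tvec" (3), from world to camera coordinates, as OpenCV has them. Camera axes: x right, y down, z forward; pixel columns grow to the right and rows downward; lengths in m; the calibration is good to about 2 mm. A picture is of the moment at which its call begins. There is no depth.
- r.finish_job(): hands the job in, once; it reports no verdict.
The state is a dict: "time_s": time; "joints": joint angles; "joint_velocities": joint speeds; "effort": joint torques, N m; "tcp_pos": TCP position; "ee_rot": TCP orientation; "wrist_force": force on the tool from outside, world axes, zero at the start; "moment": the same for the moment, N m; "gripper_width": opening from 0.0 (shut) to 1.0 (fully open).
Only numpy, scipy, OpenCV 4.12 (cv2) and the standard library are available. Lean on these libraries where they do the work, as an engineer would, in place of code of your own. Each camera call takes 0.05 s, during which the arm holds its last target.

## Working session

There is one attempt and no reset: what is moved stays moved. The work goes in short steps, Python scripts to look and compute and a tool call to move; the robot and the scene stay as the last step left them, time stands still between calls to the robot, and variables do not carry over. Pictures are saved under pics/ and viewed, and the job is handed in when it is done.

Besides the shell and the picture viewer there is one more tool, called after "Call:" by a JSON object that holds its "method" and its "body". move_arm: Moves the arm, as the interface text tells. Its arguments: {"type":"object","properties":{"series":{"type":"array","items":{"type":"array","items":{"type":"array","items":{"type":"number"}}}}},"required":["series"]}

```bash
mkdir -p pics; ls
cat > h.py <<'E'
import numpy as np, cv2
from station import r
def cap(n,f=None):
    d=r.capture(n)
    if f: cv2.imwrite('pics/'+f,d['color'])
    return d
def ray(d,u,v):
    R=cv2.Rodrigues(np.array(d['rvec'],float))[0];t=np.array(d['tvec'],float).ravel()
    k=R.T@np.array([(u-d['cx'])/d['fx'],(v-d['cy'])/d['fy'],1]);return -R.T@t,k/np.linalg.norm(k)
def onz(d,u,v,z):
    o,k=ray(d,u,v);return o+k*(z-o[2])/k[2]
def proj(d,p):
    return cv2.projectPoints(np.array(p,float).reshape(-1,3),np.array(d['rvec'],float),np.array(d['tvec'],float),np.array([[d['fx'],0,d['cx']],[0,d['fy'],d['cy']],[0,0,1.]]),None)[0].reshape(-1,2)
E
python3 - <<'E'
from h import *
import pickle
D={}
for n in('side','top'):
    d=cap(n,n+'0.png');D[n]=d;print(n,ray(d,280,210))
pickle.dump(D,open('d0.pkl','wb'))
s=r.sense();print(s)
E
```

```text
pics
side (array([ 0.47411502, -0.91828546,  0.72393381]), array([ 0.09824094,  0.818511  , -0.56602867]))
top (array([ 0.39919868, -0.02013112,  1.06467936]), array([ 0.13483582, -0.02003114, -0.99066546]))
{'time_s': 0.1, 'joints': array([ 8.33424993e+01,  2.20873355e+01,  3.89250101e-01, -2.46028234e-02,
       -6.84120482e+01, -1.48150675e+01]), 'joint_velocities': array([ 0.06124744, -0.05791613,  0.10349622,  0.13474406,  0.02529619,
        0.14119415]), 'effort': array([-1.35676732e-03, -3.91687918e+01,  1.87934858e+01,  4.23193485e+00,
        1.35010728e-02, -6.73016621e-05]), 'tcp_pos': array([0.22859169, 0.58112933, 0.22157174]), 'ee_rot': array([[-3.66202494e-01, -9.30534980e-01, -6.19430802e-04],
       [-9.30533122e-01,  3.66203003e-01, -1.86290819e-03],
       [ 1.96033865e-03, -1.05800747e-04, -9.99998073e-01]]), 'wrist_force': array([ 0.24865641, -0.93210695, -0.2104672 ]), 'moment': array([-0.05026573, -0.05065795,  0.00466664]), 'gripper_width': 0.9984361949129549}
```

View pics/side0.png

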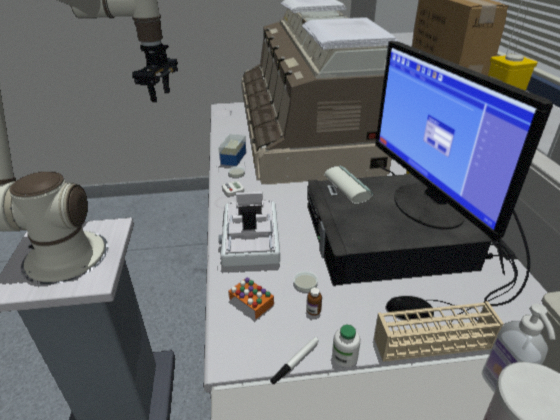

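View pics/top0.png

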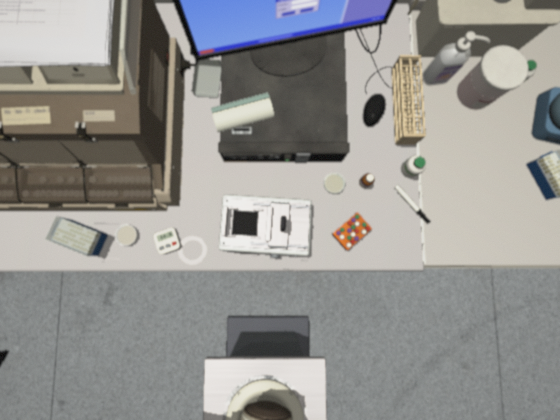

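Run:
```python
import cv2
a=cv2.imread('pics/top0.png')[180:270,200:390];cv2.imwrite('pics/top0z.png',cv2.resize(a,None,fx=4.2,fy=4.2,interpolation=2))
a=cv2.imread('pics/side0.png')[180:325,205:335];cv2.imwrite('pics/side0z.png',cv2.resize(a,None,fx=4.1,fy=4.1,interpolation=2))
```

```text
(no output)
```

View pics/top0z.png

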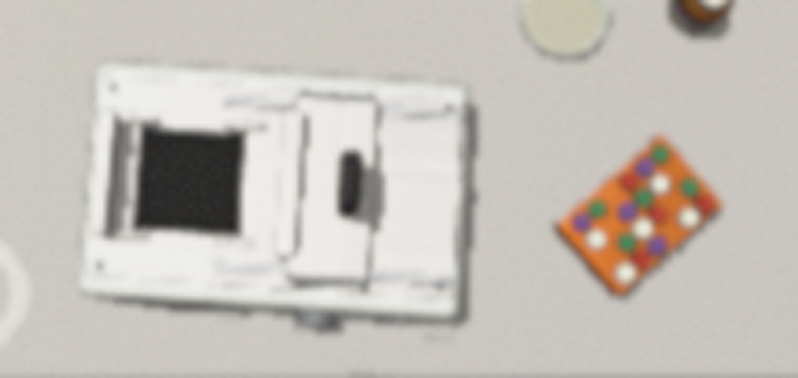

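View pics/side0z.png

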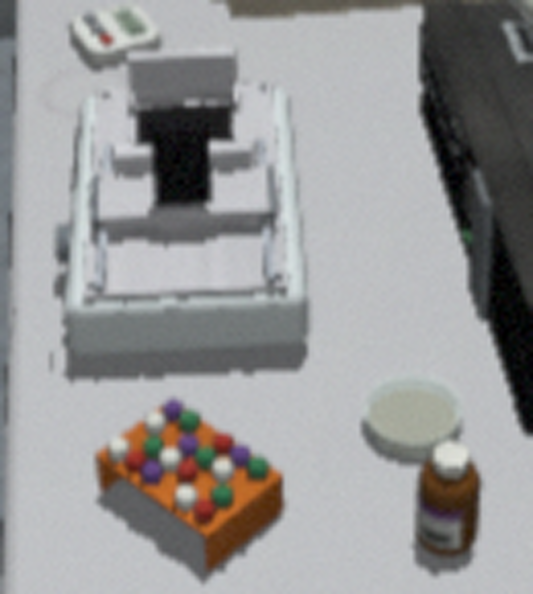

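Run:
```python
from h import *
import pickle
D=pickle.load(open('d0.pkl','rb'));d=D['top'];s=D['side']
c=[(98,66),(468,86),(462,318),(82,294)]
P=[(200+(x+.5)/4.2-.5,180+(y+.5)/4.2-.5) for x,y in c]
for z in(.055,.060):
    W=np.array([onz(d,*p,z) for p in P]);print(z,W.round(4).tolist(),[np.linalg.norm(W[i]-W[(i+1)%4]).round(4) for i in range(4)],W.mean(0).round(4))
    e=(W[0]+W[3]-W[1]-W[2]);print('yaw of +y', np.degrees(np.arctan2(-e[0],e[1])))
    e=(W[0]+W[1]-W[2]-W[3]);print('yaw of +x', np.degrees(np.arctan2(e[1],e[0])))
hsv=cv2.cvtColor(d['color'],cv2.COLOR_BGR2HSV)
def comp(img,m,box):
    u0,v0,u1,v1=box;k=np.zeros_like(m);k[v0:v1,u0:u1]=m[v0:v1,u0:u1]
    n,l,st,ce=cv2.connectedComponentsWithStats(k);i=1+np.argmax(st[1:,4]);return (l==i).astype(np.uint8),st[i],ce[i]
# dark pad and grip in top
g=cv2.cvtColor(d['color'],cv2.COLOR_BGR2GRAY)
m=(g<110).astype(np.uint8)
k,st,ce=comp(d,m,(231,205,262,242));q=cv2.minAreaRect(cv2.findContours(k,0,1)[0][0]);print('pad',st,ce,q,onz(d,*ce,.055))
m=(g<80).astype(np.uint8)
k,st,ce=comp(d,m,(276,212,288,236));print('grip',st,ce,cv2.minAreaRect(cv2.findContours(k,0,1)[0][0]),onz(d,*ce,.13))
# rack
m=((hsv[...,1]>90)).astype(np.uint8)
k,st,ce=comp(d,m,(328,205,376,255));k=cv2.morphologyEx(k,3,np.ones((5,5)))
cn=max(cv2.findContours(k,0,1)[0],key=cv2.contourArea)
W=np.array([onz(d,*p[0],.03)[:2] for p in cn]);R=cv2.minAreaRect((W*1000).astype(np.float32));print('rack',st,ce,R,cv2.boxPoints(R))
hs=cv2.cvtColor(s['color'],cv2.COLOR_BGR2HSV);m=(hs[...,1]>110).astype(np.uint8)
```

```text
0.055 [[0.576, 0.1108, 0.055], [0.5631, -0.123, 0.055], [0.4178, -0.1171, 0.055], [0.4328, 0.118, 0.055]] [np.float64(0.2341), np.float64(0.1454), np.float64(0.2356), np.float64(0.1434)] [ 0.4974 -0.0028  0.055 ]
yaw of +y -3.4069504562596062
yaw of +x -2.6195773075610083
0.06 [[0.5751, 0.1101, 0.06], [0.5623, -0.1225, 0.06], [0.4177, -0.1166, 0.06], [0.4326, 0.1173, 0.06]] [np.float64(0.233), np.float64(0.1447), np.float64(0.2344), np.float64(0.1427)] [ 0.4969 -0.0029  0.06  ]
yaw of +y -3.4069504562596076
yaw of +x -2.619577307561009
pad [232 210  26  25 555] [244.67207207 222.62882883] ((244.77645874023438, 222.4058837890625), (24.159399032592773, 23.39243507385254), 4.39870548248291) [0.50319202 0.05239205 0.055     ]
grip [281 217   5  14  52] [283.28846154 223.73076923] ((283.3960266113281, 223.5395965576172), (3.880645275115967, 13.134490966796875), 5.7105937004089355) [ 0.49270666 -0.04691389  0.13      ]
rack [333 213  38  37 561] [351.35472371 230.86631016] ((483.0329284667969, -233.9678497314453), (59.87975311279297, 91.54939270019531), 40.562721252441406) [[ 430.5214  -218.66235]
 [ 490.05417 -288.21194]
 [ 535.54443 -249.27335]
 [ 476.0117  -179.72375]]
```

Run:
```python
from h import *
import pickle
D=pickle.load(open('d0.pkl','rb'));d=D['top'];s=D['side']
gs=cv2.cvtColor(s['color'],cv2.COLOR_BGR2GRAY).astype(int);g=cv2.cvtColor(d['color'],cv2.COLOR_BGR2GRAY).astype(int)
print('side wall rows');
for v in range(190,206,2):print(v,gs[v,230:270])
print('top grip')
for v in range(213,238):print(v,g[v,276:292])
print('top pad col profile')
for v in (204,206,208,210,212,214,230,232,234,236,238):print(v,g[v,228:262:2])
print('side grip')
for v in range(204,232,2):print(v,gs[v,236:264])
```

```text
side wall rows
190 [129 120 165 203 213 205 198 187 173 166 152 132 123 117 153 184 187 188
 188 189 190 188 187 186 190 188 189 188 189 191 189 189 187 189 189 188
 188 188 187 186]
192 [178 168 163 139 125 126 150 160 158 157 157 152 150 159 184 191 193 189
 194 195 192 192 193 197 201 198 197 196 200 199 196 191 170 181 188 189
 190 186 190 191]
194 [115 110 107 107 109 113 152 161 161 158 152 148 147 144 144 134 131 128
 128 128 122 119 119 118 117 117 115 115 115 117 112 118 141 180 184 189
 188 190 188 190]
196 [134 140 137 142 173 177 138 111 110 108 108 107 107 104 108 108 109 108
 107 107 106 107 106 107 108 106 106 108 110 107 105 107 127 174 189 187
 188 189 190 188]
198 [187 186 184 183 181 176 144 115 104 105 107 105 104 105 105 108 107 104
 107 105 107 107 106 106 106 105 104 107 107 108 106 110 126 178 187 188
 188 189 191 190]
200 [189 189 191 188 186 180 151 116 105 106 107 104 106 105 102 106 105 108
 106 103 107 107 107 106 108 107 103 106 104 106 106 107 164 186 177 180
 191 195 177 162]
202 [164 172 196 200 196 193 168 141 113 108 110 109 108 106 108 104 106 105

[... 3827 characters left out ...]
108 110 108 106  56  20  18  13  13  15  19  11  13  19  15   6
  15  32  79 106 107 105 103 107 109 112]
222 [110 111 110 113 145 146  87  38  18   7   3  16  16  19  19  11  11   6
  16  34 110 173 157 153 152 154 183 192]
224 [193 191 193 191 194 189 124  59  21   6  16  14   3   0  21   9   5   7
  20  34 109 181 197 195 197 198 197 199]
226 [198 198 197 196 194 192 130  57  16  10  18  11  17   8  15  11  16   4
   3  36 106 182 194 196 197 197 197 198]
228 [200 201 199 200 200 195 144  66  16  17  16  14  18  20  15  16  20  24
  21  54 113 182 197 200 198 200 199 197]
230 [199 202 199 198 196 170 117  80  69  74  75  75  78  74  76  80  87  83
  92 150 187 195 198 197 197 196 198 195]
```

Run:
```python
from h import *
import pickle
D=pickle.load(open('d0.pkl','rb'));d=D['top'];s=D['side']
def ony(d,u,v,y):
    o,k=ray(d,u,v);return o+k*(y-o[1])/k[1]
for y in(.095,.1):print('wall',ony(s,235.9,198,y),ony(s,262.4,198,y))
for u,v in((242.1,216),(242.3,222),(242.5,227),(255.7,216),(255.9,222),(256.1,227)):print('grip',ony(s,u,v,-.053))
print('grip top')
for u,v in((280.6,217.5),(285.2,217.5),(280.2,229.5),(284.6,229.5),(283,216),(282.6,231)):print(onz(d,u,v,.13))
print('pad edges z55');
for u,v in((246,211),(243,234.7),(233.2,222),(257,222)):print(onz(d,u,v,.055))
```

```text
wall [0.46865662 0.095      0.07772417] [0.5448819  0.095      0.07048688]
wall [0.46862969 0.1        0.07453549] [0.5452311  0.1        0.06726249]
grip [ 0.48113088 -0.053       0.11679875]
grip [ 0.48044344 -0.053       0.09807129]
grip [ 0.47994536 -0.053       0.08216631]
grip [ 0.51550791 -0.053       0.11328125]
grip [ 0.51516395 -0.053       0.09442983]
grip [ 0.51495819 -0.053       0.07841815]
grip top
[ 0.50796072 -0.04042982  0.13      ]
[ 0.50795329 -0.05164702  0.13      ]
[ 0.47865779 -0.03935152  0.13      ]
[ 0.47864893 -0.05003146  0.13      ]
[ 0.511639   -0.04629898  0.13      ]
[ 0.47500886 -0.04516062  0.13      ]
pad edges z55
[0.53400916 0.04919997 0.055     ]
[0.47149473 0.0564429  0.055     ]
[0.50487337 0.08253912 0.055     ]
[0.50482802 0.02001989 0.055     ]
```

Call:
{"method": "move_arm", "body": {"series": [[[4.05,-3.99,0,0,0,0,0],[4.05,-3.99,0,0,0,0,0],[4.05,-3.99,0,0,0,0,0],[4.05,-3.99,0,0,0,0,0],[4.05,-3.99,0,0,0,0,0],[4.05,-3.99,0,0,0,0,0],[4.05,-3.99,0,0,0,0,0],[4.05,-3.99,0,0,0,0,0],[4.05,-3.99,0,0,0,0,0],[4.05,-3.99,0,0,0,0,0],[4.05,-3.99,0,0,0,0,0],[4.05,-3.99,0,0,0,0,0]]]}}

```text
time_s: 1.6
tcp_pos: [0.4967, -0.0478, 0.2224]
ee_rot: [[-0.366, -0.931, -0.0], [-0.931, 0.366, 0.0], [-0.0, 0.0, -1.0]]
wrist_force: [1.0, 0.3, -0.4]
gripper_width: 0.499
```

Call:
{"method": "move_arm", "body": {"series": [[[0,0,0,0,0,-9.1,0],[0,0,0,0,0,-9.1,0],[0,0,0,0,0,0,0],[0,0,0,0,0,0,0]]]}}

```text
time_s: 2.1
tcp_pos: [0.4962, -0.0458, 0.2224]
ee_rot: [[-0.059, -0.998, -0.0], [-0.998, 0.059, -0.0], [0.0, 0.0, -1.0]]
wrist_force: [-0.4, 0.2, -0.6]
gripper_width: 0.498
```

```bash
cat >> h.py <<'E'
def to(p,yaw):
    s=r.sense();R=s['ee_rot'];T=np.array(p,float)-s['tcp_pos']
    cur=np.degrees(np.arctan2(R[1,0],R[0,0]))
    print('t',s['time_s'],'tcp',s['tcp_pos'].round(4),'yaw',cur.round(2),'F',s['wrist_force'].round(1),'w',round(float(s['gripper_width'])*87,1))
    print('shift cm tool',(R.T@T*100).round(2),'tool-z turn',-((yaw-cur+180)%360-180), 'q',s['joints'].round(1), 'tilt',R[:,2].round(4))
E
python3 - <<'E'
from h import *
to((.4965,-.046,.102),-93.3)
E
```

```text
t 2.1 tcp [ 0.4962 -0.0458  0.2224] yaw -93.39 F [-0.4  0.2 -0.6] w 43.3
shift cm tool [ 0.02 -0.03 12.04] tool-z turn -0.08766278868552035 q [ 13.4   9.7 -16.9  -0.  -63.5  73.2] tilt [-4.e-04 -0.e+00 -1.e+00]
```

Call:
{"method": "move_arm", "body": {"series": [[[0,0,4,0,0,0,0],[0,0,4,0,0,0,0],[0,0,3,0,0,0,0],[0,0,1,0,0,0,0],[0,0,0,0,0,0,0],[0,0,0,0,0,0,0]]]}}

```text
time_s: 2.85
tcp_pos: [0.4975, -0.0457, 0.1039]
ee_rot: [[-0.057, -0.998, 0.003], [-0.998, 0.057, 0.0], [-0.0, -0.003, -1.0]]
wrist_force: [0.1, -0.2, 0.6]
gripper_width: 0.499
```

Run:
```python
from h import *
for n in('side','top'):
    a=cap(n)['color']
    a=a[180:270,200:390] if n=='top' else a[140:325,205:335]
    cv2.imwrite(f'pics/{n}1.png',cv2.resize(a,None,fx=4 if n=='top' else 3.2,fy=4 if n=='top' else 3.2,interpolation=2))
to((.4965,-.046,.102),-93.3)
```

```text
t 2.95 tcp [ 0.4973 -0.0457  0.1038] yaw -93.27 F [-0.9 -0.4  0.2] w 43.5
shift cm tool [0.03 0.08 0.18] tool-z turn 0.030113278272608568 q [ 13.4  17.1 -26.4   0.  -46.4  73.3] tilt [ 2.7e-03  5.0e-04 -1.0e+00]
```

View pics/side1.png

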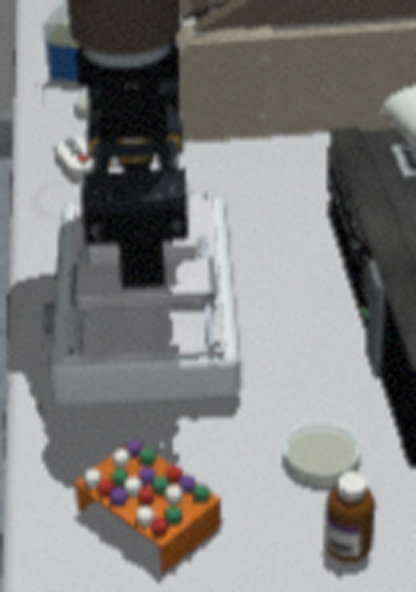

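View pics/top1.png

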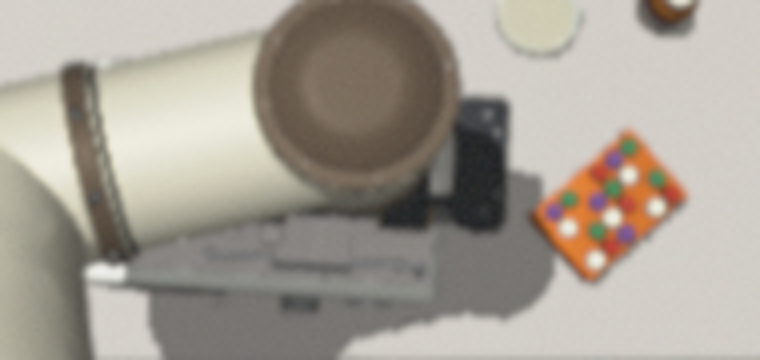

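Call:
{"method": "move_arm", "body": {"series": [[[0,0,0,0,0,0,-1],[0,0,0,0,0,0,-1],[0,0,0,0,0,0,-1],[0,0,0,0,0,0,-1],[0,0,0,0,0,0,-1]]]}}

```text
time_s: 3.58
tcp_pos: [0.4964, -0.046, 0.1026]
ee_rot: [[-0.058, -0.998, -0.0], [-0.998, 0.058, -0.0], [0.0, 0.0, -1.0]]
wrist_force: [0.4, -0.5, 0.4]
gripper_width: 0.135
```

Call:
{"method": "move_arm", "body": {"series": [[[0.5,0,0,0,0,0,-1],[0.6,0,0,0,0,0,-1],[0.6,0,0,0,0,0,-1],[0.6,0,0,0,0,0,-1],[0.6,0,0,0,0,0,-1],[0.6,0,0,0,0,0,-1],[0.4,0,0,0,0,0,-1],[0.2,0,0,0,0,0,-1],[0,0,0,0,0,0,-1]]]}}

```text
time_s: 4.7
tcp_pos: [0.4938, -0.0874, 0.1026]
ee_rot: [[-0.057, -0.998, -0.001], [-0.998, 0.057, -0.001], [0.001, 0.001, -1.0]]
wrist_force: [-2.4, 0.1, 2.5]
gripper_width: 0.135
```

Call:
{"method": "move_arm", "body": {"series": [[[0.2,0,0,0,0,0,-1],[0.1,0,0,0,0,0,-1],[0,0,0,0,0,0,-1]]]}}

```text
time_s: 5.08
tcp_pos: [0.4936, -0.0899, 0.1025]
ee_rot: [[-0.057, -0.998, -0.001], [-0.998, 0.057, -0.0], [0.0, 0.001, -1.0]]
wrist_force: [-3.0, 1.8, 4.0]
gripper_width: 0.137
```

Call:
{"method": "move_arm", "body": {"series": [[[0.1,0,0,0,0,0,-1],[0.1,0,0,0,0,0,-1],[0,0,0,0,0,0,-1]]]}}

```text
time_s: 5.45
tcp_pos: [0.4936, -0.0903, 0.1025]
ee_rot: [[-0.057, -0.998, -0.0], [-0.998, 0.057, 0.002], [-0.002, 0.0, -1.0]]
wrist_force: [-4.6, 10.6, 5.4]
gripper_width: 0.138
```

Call:
{"method": "move_arm", "body": {"series": [[[0.1,0,0,0,0,0,-1],[0.1,0,0,0,0,0,-1],[0,0,0,0,0,0,-1]]]}}

```text
time_s: 5.82
tcp_pos: [0.4936, -0.0904, 0.1025]
ee_rot: [[-0.057, -0.998, 0.001], [-0.998, 0.057, 0.005], [-0.005, -0.0, -1.0]]
wrist_force: [-5.3, 19.6, 6.2]
gripper_width: 0.135
```

Call:
{"method": "move_arm", "body": {"series": [[[-0.2,0,0,0,0,0,-1],[-0.1,0,0,0,0,0,-0.4],[0,0,0,0,0,0,-0.4],[0,0,0,0,0,0,-0.4],[0,0,-2,0,0,0,-0.4],[0,0,-4,0,0,0,-0.4],[0,0,-5,0,0,0,0],[0,0,0,0,0,0,1]]]}}

```text
time_s: 6.82
tcp_pos: [0.4967, -0.0912, 0.2169]
ee_rot: [[-0.057, -0.998, 0.01], [-0.998, 0.057, -0.0], [-0.001, -0.01, -1.0]]
wrist_force: [-1.0, 0.2, -1.0]
gripper_width: 0.443
```

Run:
```python
from h import *
for n in('side','top'):
    a=cap(n)['color']
    a=a[180:270,200:390] if n=='top' else a[140:325,205:335]
    cv2.imwrite(f'pics/{n}2.png',cv2.resize(a,None,fx=4 if n=='top' else 3.2,fy=4 if n=='top' else 3.2,interpolation=2))
to((.483,-.234,.10),-139.4)
```

```text
t 6.925 tcp [ 0.4938 -0.091   0.2127] yaw -93.31 F [-0.2 -1.1 -0.2] w 46.6
shift cm tool [14.34  0.26 11.26] tool-z turn 46.09160815520485 q [  8.1  10.5 -17.3  -0.  -62.1  78.6] tilt [ 1.e-03  5.e-04 -1.e+00]
```

View pics/side2.png

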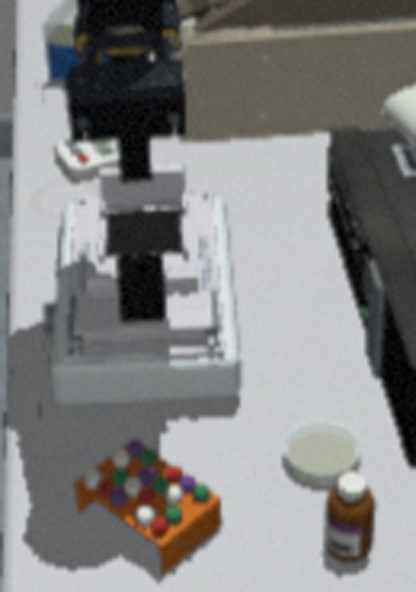

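Call:
{"method": "move_arm", "body": {"series": [[[4.8,0.1,0,0,0,0,1],[4.8,0.1,0,0,0,0,1],[4.7,0,0,0,0,0,1],[0,0,0,0,0,9.2,1],[0,0,0,0,0,9.2,1],[0,0,0,0,0,9.2,1],[0,0,0,0,0,9.2,1],[0,0,0,0,0,9.3,1],[0,0,4,0,0,0,1],[0,0,4,0,0,0,1],[0,0,3,0,0,0,1],[0,0,0,0,0,0,1]]]}}

```text
time_s: 8.43
tcp_pos: [0.4808, -0.2331, 0.099]
ee_rot: [[-0.759, -0.651, -0.009], [-0.651, 0.759, 0.002], [0.006, 0.007, -1.0]]
wrist_force: [0.4, -0.8, -0.2]
gripper_width: 0.999
```

Run:
```python
from h import *
for n in('side','top'):
    a=cap(n)['color']
    a=a[180:270,250:440] if n=='top' else a[190:335,205:335]
    cv2.imwrite(f'pics/{n}3.png',cv2.resize(a,None,fx=4,fy=4,interpolation=2))
to((.483,-.234,.010),-139.4)
```

```text
t 8.525 tcp [ 0.4838 -0.2338  0.1025] yaw -139.36 F [ 0.2 -0.9  0.7] w 87.2
shift cm tool [0.07 0.03 9.25] tool-z turn 0.043690663557754306 q [ -8.5  20.5 -21.2   0.  -48.3  49.1] tilt [-8.e-04 -4.e-04 -1.e+00]
```

View pics/side3.png

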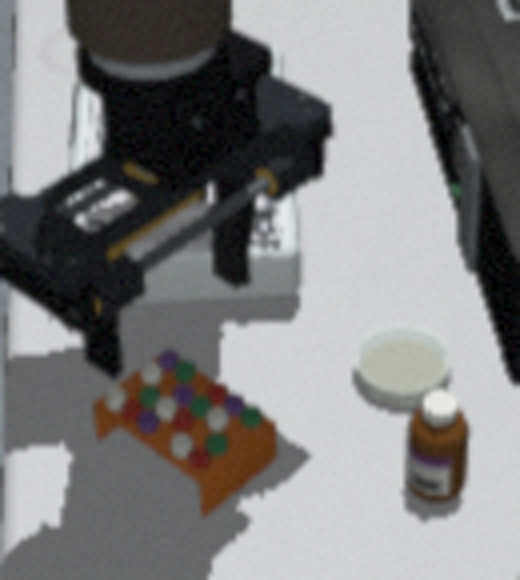

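View pics/top3.png

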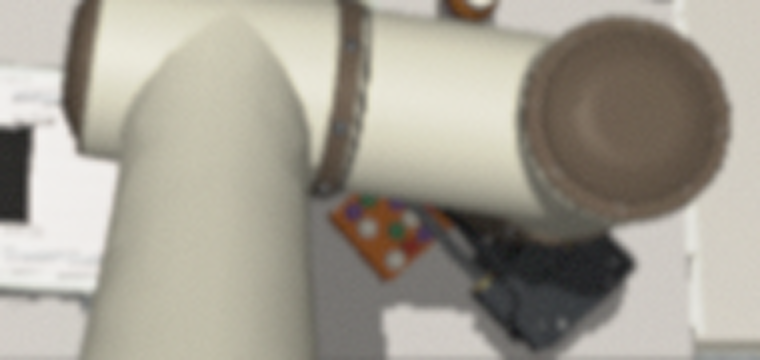

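Run:
```python
from h import *
import pickle
s=pickle.load(open('d0.pkl','rb'))['side']
print(proj(s,[(.4838,-.2338,.1025),(.483,-.234,.03)]))
g=cv2.cvtColor(s['color'],cv2.COLOR_BGR2HSV);m=cv2.inRange(g,(3,150,80),(18,255,255));
# caps-free corners of the plate
k=np.zeros_like(m);k[260:330,215:285]=m[260:330,215:285]
c=max(cv2.findContours(k,0,1)[0],key=cv2.contourArea);h=cv2.convexHull(c).reshape(-1,2)
for p in h[::1]:print(p,onz(s,*p,.03).round(4))
print(proj(s,[(.4305,-.2187,.03),(.490,-.288,.03),(.5355,-.249,.03),(.476,-.180,.03)]))
```

```text
[[248.09623851 268.30365148]
 [249.51758787 291.92933073]]
[251 292] [ 0.4864 -0.2347  0.03  ]
[271 295] [ 0.5308 -0.2502  0.03  ]
[272 296] [ 0.5327 -0.2536  0.03  ]
[272 304] [ 0.53   -0.2776  0.03  ]
[269 307] [ 0.5225 -0.2854  0.03  ]
[257 317] [ 0.4939 -0.3101  0.03  ]
[256 317] [ 0.4918 -0.3098  0.03  ]
[230 297] [ 0.438  -0.2438  0.03  ]
[229 291] [ 0.4363 -0.2246  0.03  ]
[230 290] [ 0.4387 -0.2217  0.03  ]
[[226.42248013 289.40739105]
 [254.37560094 309.40112209]
 [272.99023994 294.39838127]
 [245.08384157 275.98341022]]
```

Call:
{"method": "move_arm", "body": {"series": [[[0,0,4,0,0,0,1],[0,0,3,0,0,0,1],[0,0,1.5,0,0,0,1],[0,0,0.7,0,0,0,1],[0,0,0,0,0,0,1]]]}}

```text
time_s: 9.15
tcp_pos: [0.4843, -0.2337, 0.0112]
ee_rot: [[-0.759, -0.651, 0.001], [-0.651, 0.759, -0.0], [-0.001, -0.001, -1.0]]
wrist_force: [0.9, -0.1, -0.0]
gripper_width: 1.0
```

Call:
{"method": "move_arm", "body": {"series": [[[0,0,0,0,0,0,0.2],[0,0,0,0,0,0,-1],[0,0,0,0,0,0,-1],[0,0,0,0,0,0,-1],[0,0,0,0,0,0,-1]]]}}

```text
time_s: 9.78
tcp_pos: [0.4838, -0.2336, 0.0109]
ee_rot: [[-0.759, -0.651, 0.0], [-0.651, 0.759, -0.0], [-0.0, -0.0, -1.0]]
wrist_force: [-0.2, 0.6, 2.9]
gripper_width: 0.679
```

Call:
{"method": "move_arm", "body": {"series": [[[0,0,-1,0,0,0,-1],[0,0,-2.5,0,0,0,-1],[0,0,-4,0,0,0,-1],[0,0,-4,0,0,0,-1],[0,0,-3.5,0,0,0,-1],[0,0,-1.5,0,0,0,-1],[0,0,0,0,0,0,-1],[0,0,0,0,0,0,-1]]]}}

```text
time_s: 10.78
tcp_pos: [0.4826, -0.2332, 0.1738]
ee_rot: [[-0.759, -0.651, -0.003], [-0.651, 0.759, 0.001], [0.002, 0.003, -1.0]]
wrist_force: [0.3, 0.4, -1.4]
gripper_width: 0.68
```

Run:
```python
from h import *
for n in('side','top'):
    a=cap(n)['color']
    a=a[150:260,230:440] if n=='top' else a[180:310,205:335]
    cv2.imwrite(f'pics/{n}4.png',cv2.resize(a,None,fx=3.8 if n=='top' else 4.6,fy=3.8 if n=='top' else 4.6,interpolation=2))
to((.502,.042,.18),-183.3)
```

```text
t 10.875 tcp [ 0.4828 -0.2333  0.1738] yaw -139.39 F [ 0.8 -0.2 -1. ] w 59.1
shift cm tool [-19.38  19.65  -0.6 ] tool-z turn 43.9116381251138 q [ -8.5  15.9 -16.   -0.  -58.2  49.1] tilt [-3.4e-03  9.0e-04 -1.0e+00]
```

View pics/side4.png

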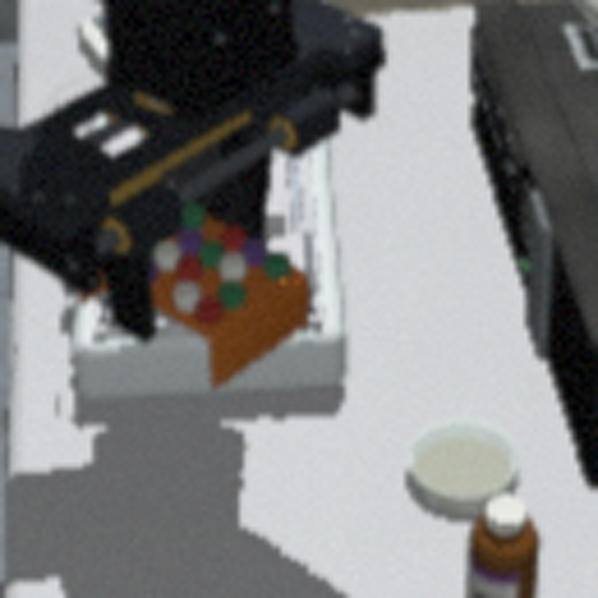

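View pics/top4.png

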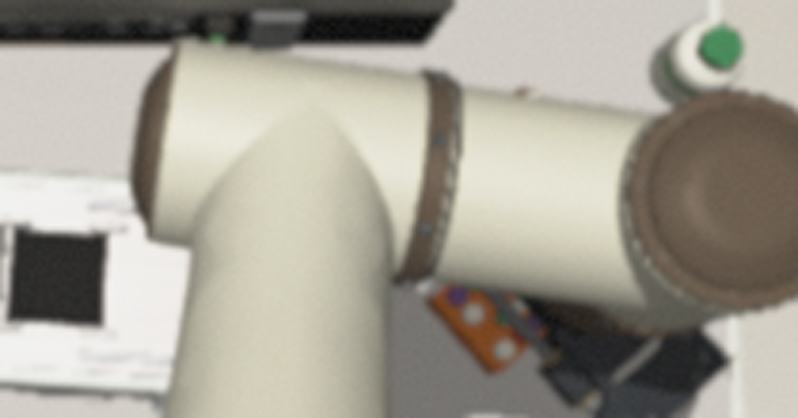

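Call:
{"method": "move_arm", "body": {"series": [[[-2.0,2.0,-0.6,0,0,0,-1],[-3.6,3.6,0,0,0,0,-1],[-4.1,4.2,0,0,0,0,-1],[-4.1,4.2,0,0,0,0,-1],[-3.8,3.9,0,0,0,0,-1],[-2.0,2.0,0,0,0,0,-1],[0,0,0,0,0,8.8,-1],[0,0,0,0,0,8.8,-1],[0,0,0,0,0,8.8,-1],[0,0,0,0,0,8.8,-1],[0,0,0,0,0,8.7,-1],[0,0,0,0,0,0,-1]]]}}

```text
time_s: 12.38
tcp_pos: [0.5024, 0.045, 0.1805]
ee_rot: [[-0.998, 0.055, -0.002], [0.055, 0.998, -0.001], [0.002, -0.001, -1.0]]
wrist_force: [0.5, 0.1, -0.1]
gripper_width: 0.678
```

Run:
```python
from h import *
to((.5025,.0454,.085),-183.3)
```

```text
t 12.375 tcp [0.5024 0.045  0.1805] yaw 176.83 F [ 0.5  0.1 -0.1] w 59.0
shift cm tool [-0.02  0.05  9.55] tool-z turn 0.12646118848613241 q [ 23.6  12.5 -19.7  -0.  -57.9 -26.8] tilt [-2.1e-03 -8.0e-04 -1.0e+00]
```

Call:
{"method": "move_arm", "body": {"series": [[[0,0,3,0,0,0,-1],[0,0,3,0,0,0,-1],[0,0,1.6,0,0,0,-1],[0,0,0,0,0,0,-1],[0,0,0,0,0,0,-1]]]}}

```text
time_s: 13.0
tcp_pos: [0.5034, 0.0453, 0.106]
ee_rot: [[-0.998, 0.056, 0.001], [0.056, 0.998, 0.0], [-0.001, 0.0, -1.0]]
wrist_force: [0.8, 0.4, -0.9]
gripper_width: 0.681
```

Run:
```python
from h import *
import pickle
D={}
for n in('side','top'):
    d=cap(n);D[n]=d;a=d['color']
    a=a[170:260,200:340] if n=='top' else a[170:280,205:305]
    cv2.imwrite(f'pics/{n}5.png',cv2.resize(a,None,fx=5.4,fy=5.4,interpolation=2))
pickle.dump(D,open('d5.pkl','wb'))
to((.5025,.0454,.085),-183.3)
```

```text
t 13.1 tcp [0.5035 0.0454 0.1064] yaw 176.77 F [ 0.4  0.3 -0.8] w 59.1
shift cm tool [ 0.11 -0.    2.14] tool-z turn 0.07388865908490061 q [ 23.6  17.5 -25.3   0.  -47.1 -26.8] tilt [ 1.7e-03  5.0e-04 -1.0e+00]
```

View pics/side5.png

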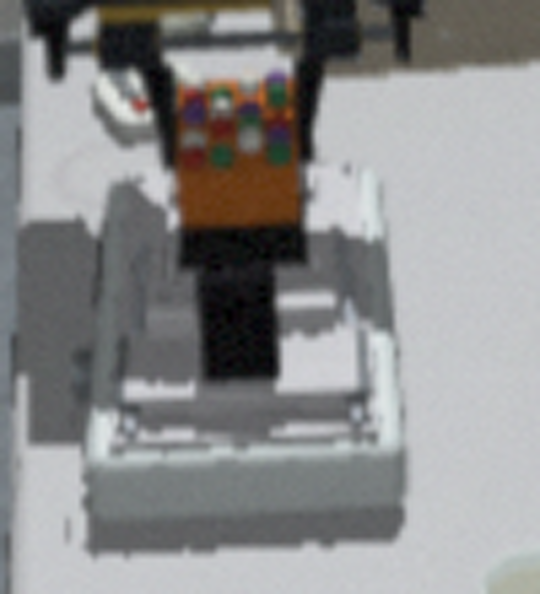

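View pics/top5.png

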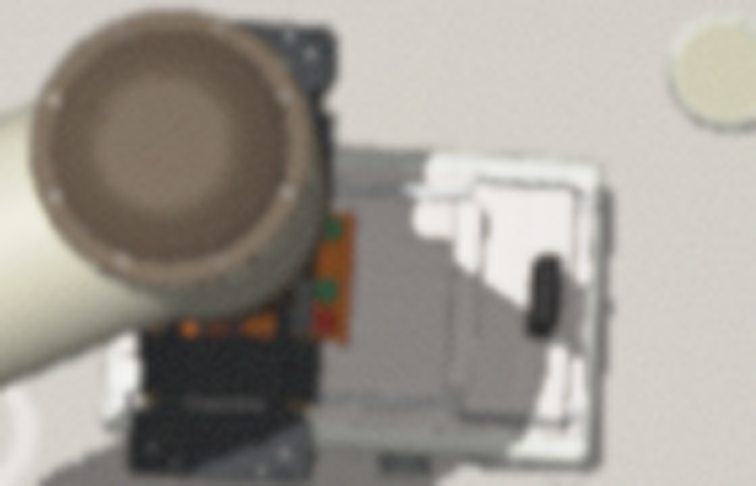

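Run:
```python
from h import *
import pickle
D=pickle.load(open('d5.pkl','rb'));s=D['side'];d=D['top']
def ony(d,u,v,y):
    o,k=ray(d,u,v);return o+k*(y-o[1])/k[1]
def edges(row,lo,hi,dark):  # subpixel crossings
    pass
hs=cv2.cvtColor(s['color'],cv2.COLOR_BGR2HSV);g=cv2.cvtColor(s['color'],cv2.COLOR_BGR2GRAY).astype(int)
for v in(203,205,207,209,211,213):print(v,'S',hs[v,235:265,1],'G',g[v,235:265])
hs=cv2.cvtColor(d['color'],cv2.COLOR_BGR2HSV)
for v in(212,218,224,230):print(v,hs[v,252:272,1])
for u in(262,263):print(u,hs[205:238,u,1])
```

```text
203 S [  7   3  44 139 192 192 194 212 201 191 199 187 204 214 183 199 205 187
 197 185 213 217 203 191 186  67   2   5   6   6] G [202 179 128  83  70  70  68  64  66  70  69  72  68  67  72  66  65  73
  69  68  64  64  65  69  69  82 103 192 183 198]
205 S [  4   0  48 134 195 221 191 205 204 199 199 201 193 209 197 193 204 202
 202 192 196 193 213 203 176  92  13   4   8   8] G [199 162 126  84  70  66  69  68  68  67  66  68  71  67  70  70  69  69
  70  70  71  70  65  69  74  72  78 123 166 197]
207 S [  7   4  34 140 194 208 191 200 191 216 183 216 225 210 209 200 197 196
 210 201 210 213 204 198 194 142   6  10   8   6] G [185 135 105  76  67  67  71  68  70  66  71  63  63  65  68  69  69  70
  65  68  65  65  68  67  69  56  90 152 185 203]
209 S [ 10   8   4  67 169 212 185 208 195 201 210 207 222 198 197 198 195 199
 215 202 204 199 199 192 192 124   2   8   6   5] G [119 177 176 105  71  65  71  68  65  67  64  65  62  67  65  68  71  68
  64  66  65  66  66  67  65  61 110 190 207 208]
211 S [ 11   7   4  44 167 188 204 206 187 185 195 184 193 190 179 195 221 180
 183 
[... 349 characters left out ...]
  11   5  20  15  18  10
  17  22  22  15   9  10  22  21  56 102 108 111]
212 [ 48  38  34  29  26  28  39  46  69  94  84 130 141  93  30  10  13  13
  13  12]
218 [ 23  28  32  38  42  71 143 179 181 186 189 185 147  69  22  13  13  13
  13  13]
224 [ 52  60  19  12   8  20  59  82  96  79 122 159 108  41  15  15  15  13
  11  13]
230 [ 12   5   9   4  27  83 141 159 164 174 172 154  80  25  15  13  13  11
  13  13]
262 [  5   9  19  33  70  95  87  84  94 136 179 184 194 189 188 191 164 133
 118 122 148 170 183 184 178 172 174 136  74  32  14  13   9]
263 [  6  10  18  34  76 123 137 130 146 166 179 183 189 185 183 179 168 162
 155 159 157 169 158 161 147 154 148 129  82  33  17  11  13]
```

Run:
```python
from h import *
import pickle
D=pickle.load(open('d5.pkl','rb'));s=D['side'];d=D['top']
def ony(d,u,v,y):
    o,k=ray(d,u,v);return o+k*(y-o[1])/k[1]
for v,a,b in((205,237.55,259.9),(207,237.6,260.3),(209,238.3,260.2)):
    A=ony(s,a,v,0);B=ony(s,b,v,0);print('side rack end',A.round(4),B.round(4),((A+B)/2).round(4))
print('top rack edge',onz(d,262.5,208.8,.125),onz(d,262.5,232.8,.125),onz(d,264.5,220.8,.125))
g=cv2.cvtColor(s['color'],cv2.COLOR_BGR2GRAY).astype(int)
for v in(214,215,216,217):print(v,g[v,235:265])
hs=cv2.cvtColor(d['color'],cv2.COLOR_BGR2HSV)
g=cv2.cvtColor(d['color'],cv2.COLOR_BGR2GRAY).astype(int)
for v in range(216,234,3):print(v,g[v,292:310])
```

```text
side rack end [0.4719 0.     0.1161] [0.5308 0.     0.1104] [0.5014 0.     0.1132]
side rack end [ 0.4716 -0.      0.1098] [0.5316 0.     0.1039] [ 0.5016 -0.      0.1068]
side rack end [0.473  0.     0.1032] [0.5311 0.     0.0975] [0.502  0.     0.1004]
top rack edge [0.53009642 0.0038912  0.125     ] [0.47106655 0.00369836 0.125     ] [ 0.50044169 -0.00109992  0.125     ]
214 [ 96  95  89  54  15  16   7  14  15  19  17  15   8   5  11   5  17  15
  12  17  20  12   7  15  22  15  42  89  99 100]
215 [ 93 101  89  52  16  13  12  20  16  15  20  20  21  17  17   8   6  14
  16   9  11  18  26  17  26  14  44  90 101 102]
216 [ 87  97  87  50  19  20  14  15  20  17  19  15  14  18  15  19  20   6
  23   9  14  19   9  13  15  16  41  90 100 102]
217 [ 88 100  82  43  21  15  22  21  15   6  10  19  16  18  17  18  10  15
  10   1  14  20  13  20  21  15  42  90 109 102]
216 [237 237 236 236 235 234 230 219 202 193 196 211 224 218 202 221 219 183]
219 [237 237 236 236 234 220 152  81  61  59  60 100 157 189 205 229 230 206]
222 [230 236 236 236 230 194 122  62  59  57  55  72 106 132 156 187 194 181]
225 [142 154 176 207 217 181 113  63  61  59  51  71 103 121 131 141 161 180]
228 [133 133 132 130 122  95  65  56  58  54  53  83 115 126 130 142 165 174]
231 [132 133 132 132 120  92  64  49  46  62  88 113 125 126 135 158 184 178]
```

Call:
{"method": "move_arm", "body": {"series": [[[0,0,1.2,0,0,0,-1],[0,0,1.2,0,0,0,-1],[0,0,0.7,0,0,0,-1],[0,0,0.3,0,0,0,-1],[0,0,0,0,0,0,-1]]]}}

```text
time_s: 13.72
tcp_pos: [0.5028, 0.0451, 0.0713]
ee_rot: [[-0.998, 0.057, -0.0], [0.057, 0.998, -0.0], [0.0, -0.0, -1.0]]
wrist_force: [0.7, 0.1, -1.7]
gripper_width: 0.685
```

Call:
{"method": "move_arm", "body": {"series": [[[0,0,0.2,0,0,0,-1],[0,0,0.2,0,0,0,-1],[0,0,0,0,0,0,-1]]]}}

```text
time_s: 14.1
tcp_pos: [0.5028, 0.0451, 0.0675]
ee_rot: [[-0.998, 0.057, -0.0], [0.057, 0.998, -0.0], [0.0, -0.0, -1.0]]
wrist_force: [0.3, 1.2, -0.8]
gripper_width: 0.678
```

Call:
{"method": "move_arm", "body": {"series": [[[0,0,0.1,0,0,0,-1],[0,0,0.1,0,0,0,-1],[0,0,0,0,0,0,-1]]]}}

```text
time_s: 14.48
tcp_pos: [0.5029, 0.0452, 0.0658]
ee_rot: [[-0.998, 0.057, 0.0], [0.057, 0.998, 0.0], [-0.0, 0.0, -1.0]]
wrist_force: [-1.0, 0.6, 2.3]
gripper_width: 0.68
```

Run:
```python
from h import *
d=cap('side');a=d['color'][170:280,205:305]
cv2.imwrite('pics/side6.png',cv2.resize(a,None,fx=5.4,fy=5.4,interpolation=2))
to((.5028,.0454,.066),-183.3)
```

```text
t 14.525 tcp [0.5029 0.0452 0.0659] yaw 176.74 F [-1.  -0.5  2.8] w 59.0
shift cm tool [ 0.02  0.02 -0.01] tool-z turn 0.036051665182640136 q [ 23.6  20.8 -27.9   0.  -41.4 -26.9] tilt [ 3.e-04  0.e+00 -1.e+00]
```

View pics/side6.png

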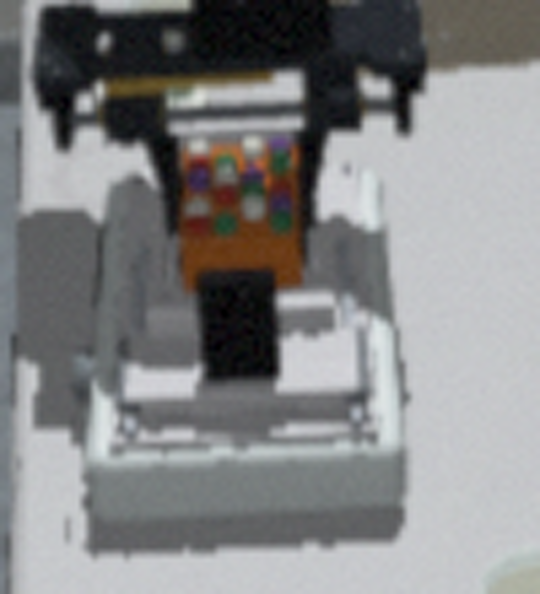

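Call:
{"method": "move_arm", "body": {"series": [[[0,0,0,0,0,0,0.7],[0,0,0,0,0,0,0.7],[0,0,0,0,0,0,0.7],[0,0,-1,0,0,0,0.7],[0,0,-3,0,0,0,0.7],[0,0,-5,0,0,0,0.7],[0,0,-4,0,0,0,0.7],[0,0,0,0,0,0,0]]]}}

```text
time_s: 15.52
tcp_pos: [0.5051, 0.0458, 0.2]
ee_rot: [[-0.998, 0.057, 0.009], [0.057, 0.998, 0.003], [-0.009, 0.003, -1.0]]
wrist_force: [0.2, 1.0, -0.2]
gripper_width: 0.806
```

Run:
```python
from h import *
to((.4938,-.0905,.18),-93.3)
```

```text
t 15.525 tcp [0.5051 0.0458 0.2   ] yaw 176.76 F [ 0.2  1.  -0.2] w 70.1
shift cm tool [  0.38 -13.68   1.95] tool-z turn -89.94309098849959 q [ 23.6  11.4 -18.2   0.1 -59.9 -26.9] tilt [ 0.009   0.0029 -1.    ]
```

Call:
{"method": "move_arm", "body": {"series": [[[0.1,-4.5,0,0,0,0,0],[0,-4.5,0,0,0,0,0],[0,-4.6,0,0,0,0,0],[0,0,0,0,0,-10,0],[0,0,0,0,0,-10,0],[0,0,0,0,0,-10,0],[0,0,0,0,0,-10,0],[0,0,0,0,0,-10,0],[0,0,0,0,0,-10,0],[0,0,0,0,0,-10,0],[0,0,0,0,0,-10,0],[0,0,0,0,0,-10,0]]]}}

```text
time_s: 17.02
tcp_pos: [0.4934, -0.0906, 0.1948]
ee_rot: [[-0.052, -0.999, -0.002], [-0.999, 0.052, 0.0], [-0.0, 0.002, -1.0]]
wrist_force: [-0.6, -0.5, 0.4]
gripper_width: 0.499
```

Call:
{"method": "move_arm", "body": {"series": [[[0,0,0,0,0,0,0],[0,0,0,0,0,0,0],[0,0,0,0,0,0,0]]]}}

```text
time_s: 17.4
tcp_pos: [0.494, -0.0906, 0.1954]
ee_rot: [[-0.059, -0.998, -0.0], [-0.998, 0.059, 0.0], [-0.0, 0.0, -1.0]]
wrist_force: [0.7, 0.6, 0.8]
gripper_width: 0.503
```

Run:
```python
from h import *
for n in('side','top'):
    a=cap(n)['color']
    a=a[170:260,200:340] if n=='top' else a[170:280,205:305]
    cv2.imwrite(f'pics/{n}7.png',cv2.resize(a,None,fx=5.4,fy=5.4,interpolation=2))
to((.4938,-.0905,.102),-93.3)
```

```text
t 17.5 tcp [ 0.494  -0.0906  0.1955] yaw -93.33 F [ 0.3  0.1 -0.8] w 43.3
shift cm tool [-0.01  0.02  9.35] tool-z turn -0.025919635251881346 q [  8.2  11.4 -18.8  -0.  -59.8  78.5] tilt [-2.e-04  0.e+00 -1.e+00]
```

View pics/side7.png

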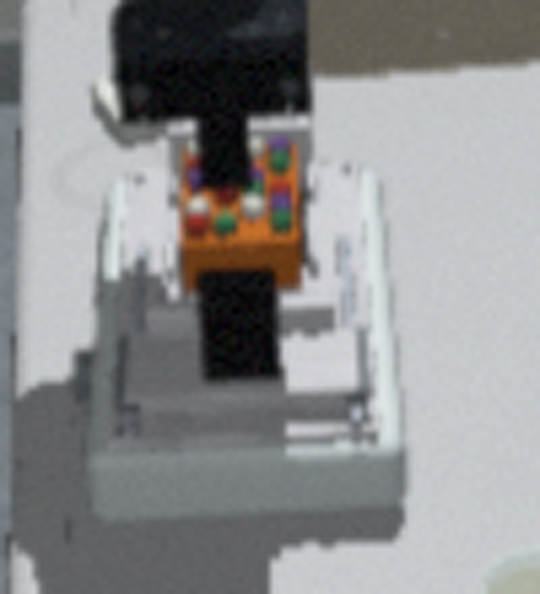

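View pics/top7.png

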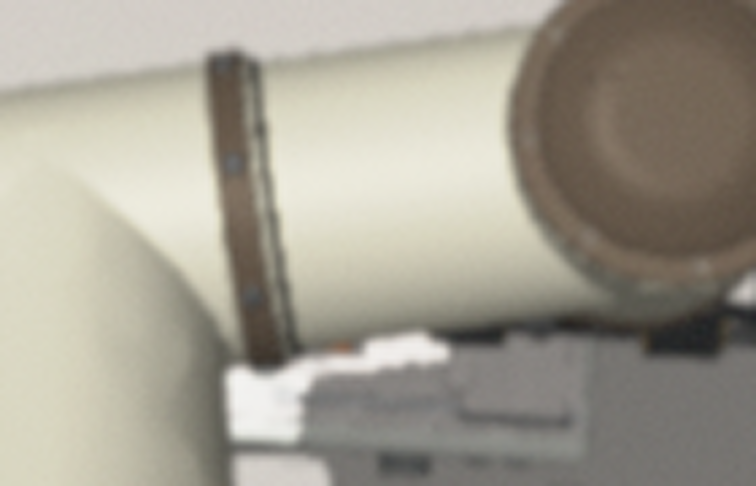

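Call:
{"method": "move_arm", "body": {"series": [[[0,0,4,0,0,0,0],[0,0,3.3,0,0,0,0],[0,0,1.5,0,0,0,0],[0,0,0.5,0,0,0,0],[0,0,0,0,0,0,-1],[0,0,0,0,0,0,-1],[0,0,0,0,0,0,-1],[0,0,0,0,0,0,-1],[0,0,0,0,0,0,-1]]]}}

```text
time_s: 18.62
tcp_pos: [0.4944, -0.0902, 0.103]
ee_rot: [[-0.058, -0.998, 0.001], [-0.998, 0.058, 0.001], [-0.001, -0.001, -1.0]]
wrist_force: [-0.8, 2.3, 2.2]
gripper_width: 0.138
```

Call:
{"method": "move_arm", "body": {"series": [[[-0.4,0,0,0,0,0,-1],[-0.6,0,0,0,0,0,-1],[-0.6,0,0,0,0,0,-1],[-0.6,0,0,0,0,0,-1],[-0.6,0,0,0,0,0,-1],[-0.6,0,0,0,0,0,-1],[-0.6,0,0,0,0,0,-1],[-0.4,0,0,0,0,0,-1],[-0.2,0,0,0,0,0,-1],[0,0,0,0,0,0,-1]]]}}

```text
time_s: 19.88
tcp_pos: [0.4974, -0.044, 0.103]
ee_rot: [[-0.057, -0.998, 0.002], [-0.998, 0.057, 0.0], [-0.0, -0.001, -1.0]]
wrist_force: [0.5, -1.3, 5.3]
gripper_width: 0.133
```

Call:
{"method": "move_arm", "body": {"series": [[[-0.2,0,0,0,0,0,-1],[-0.2,0,0,0,0,0,-1],[-0.2,0,0,0,0,0,-1],[0,0,0,0,0,0,-1]]]}}

```text
time_s: 20.38
tcp_pos: [0.4977, -0.0383, 0.103]
ee_rot: [[-0.057, -0.998, 0.001], [-0.998, 0.057, -0.0], [-0.0, -0.001, -1.0]]
wrist_force: [0.2, -2.2, 5.8]
gripper_width: 0.134
```

Call:
{"method": "move_arm", "body": {"series": [[[-0.1,0,0,0,0,0,-1],[-0.1,0,0,0,0,0,-1],[-0.1,0,0,0,0,0,-1],[0,0,0,0,0,0,-1]]]}}

```text
time_s: 20.88
tcp_pos: [0.4979, -0.0354, 0.103]
ee_rot: [[-0.057, -0.998, 0.001], [-0.998, 0.057, -0.0], [0.0, -0.001, -1.0]]
wrist_force: [1.5, -2.2, 5.3]
gripper_width: 0.136
```

Call:
{"method": "move_arm", "body": {"series": [[[-0.1,0,0,0,0,0,-1],[-0.1,0,0,0,0,0,-1],[0,0,0,0,0,0,-1]]]}}

```text
time_s: 21.25
tcp_pos: [0.4979, -0.0352, 0.103]
ee_rot: [[-0.056, -0.998, 0.001], [-0.998, 0.056, -0.003], [0.003, -0.001, -1.0]]
wrist_force: [2.7, -11.1, 4.2]
gripper_width: 0.133
```

Call:
{"method": "move_arm", "body": {"series": [[[-0.1,0,0,0,0,0,-1],[-0.1,0,0,0,0,0,-1],[0,0,0,0,0,0,-1]]]}}

```text
time_s: 21.62
tcp_pos: [0.4979, -0.035, 0.103]
ee_rot: [[-0.056, -0.998, -0.0], [-0.998, 0.056, -0.005], [0.005, -0.0, -1.0]]
wrist_force: [3.0, -19.7, 2.7]
gripper_width: 0.136
```

Run:
```python
from h import *
a=cap('side')['color'][170:280,205:305]
cv2.imwrite('pics/side8.png',cv2.resize(a,None,fx=5.4,fy=5.4,interpolation=2))
to((.5,-.036,.102),-93.3)
```

```text
t 21.675 tcp [ 0.4978 -0.0351  0.103 ] yaw -93.23 F [  4.5 -20.2   2.6] w 11.8
shift cm tool [ 0.08 -0.22  0.1 ] tool-z turn 0.06665533765826126 q [ 14.8  17.2 -26.5   0.4 -46.4  71.6] tilt [-2.0e-04 -5.4e-03 -1.0e+00]
```

View pics/side8.png

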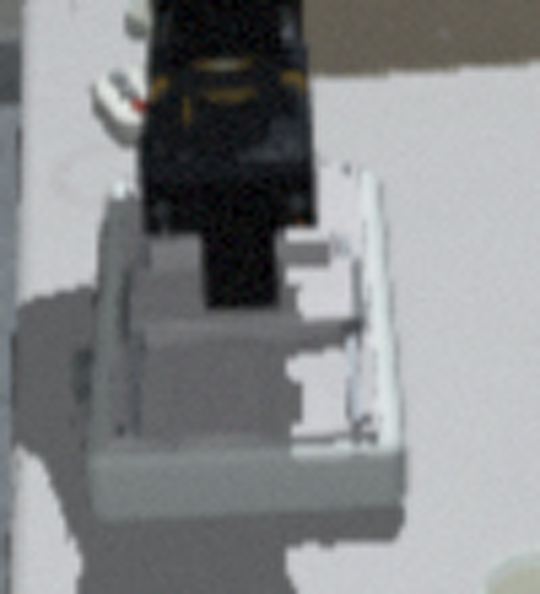

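Call:
{"method": "move_arm", "body": {"series": [[[0.15,0,0,0,0,0,-1],[0.1,0,0,0,0,0,-1],[0,0,0,0,0,0,-0.4],[0,0,0,0,0,0,-0.4],[0,0,0,0,0,0,-0.4],[0,0,-2,0,0,0,-0.4],[0,0,-5,0,0,0,-0.4],[0,0,-6,0,0,0,-0.4],[0,0,-4,0,0,0,0]]]}}

```text
time_s: 22.8
tcp_pos: [0.4978, -0.0337, 0.2753]
ee_rot: [[-0.056, -0.998, 0.003], [-0.998, 0.056, 0.001], [-0.001, -0.003, -1.0]]
wrist_force: [0.6, 0.1, -1.4]
gripper_width: 0.352
```

Call:
{"method": "move_arm", "body": {"series": [[[-6,0,0,0,0,0,0],[-6,0,0,0,0,0,0],[-6,0,0,0,0,0,0],[-6,0,0,0,0,0,0],[-6,0,0,0,0,0,0],[-6,2,0,0,0,0,0],[-6,2,0,0,0,0,0],[-4,0,0,0,0,0,0],[0,0,0,0,0,0,0]]]}}

```text
time_s: 23.92
tcp_pos: [0.4828, 0.4288, 0.2706]
ee_rot: [[-0.053, -0.999, -0.002], [-0.999, 0.053, -0.001], [0.001, 0.002, -1.0]]
wrist_force: [1.1, -0.1, 0.4]
gripper_width: 0.5
```

Run:
```python
from h import *
import pickle
D={}
for n in('side','top'):
    d=cap(n,n+'9full.png');D[n]=d;a=d['color']
    a=a[170:270,200:340] if n=='top' else a[170:280,205:305]
    cv2.imwrite(f'pics/{n}9.png',cv2.resize(a,None,fx=5.4,fy=5.4,interpolation=2))
pickle.dump(D,open('d9.pkl','wb'))
to((.5,-.036,.102),-93.3)
d=D['top'];hs=cv2.cvtColor(d['color'],cv2.COLOR_BGR2HSV)
m=(hs[...,1]>90).astype(np.uint8);k=np.zeros_like(m);k[200:245,225:275]=m[200:245,225:275];k=cv2.morphologyEx(k,3,np.ones((5,5)))
c=max(cv2.findContours(k,0,1)[0],key=cv2.contourArea)
print(cv2.minAreaRect(np.array([onz(d,*p[0],.085)[:2]*1000 for p in c],np.float32)))
```

```text
t 24.025 tcp [0.4835 0.426  0.2716] yaw -93.22 F [-0.  -0.5  0.1] w 43.2
shift cm tool [46.01 -4.27 17.02] tool-z turn 0.08079152400949852 q [ 55.7  22.5   8.2  -0.  -75.8  31. ] tilt [-0.0013 -0.0014 -1.    ]
((501.8070373535156, 52.71502685546875), (88.76301574707031, 60.6545524597168), 85.53146362304688)
```

View pics/side9.png

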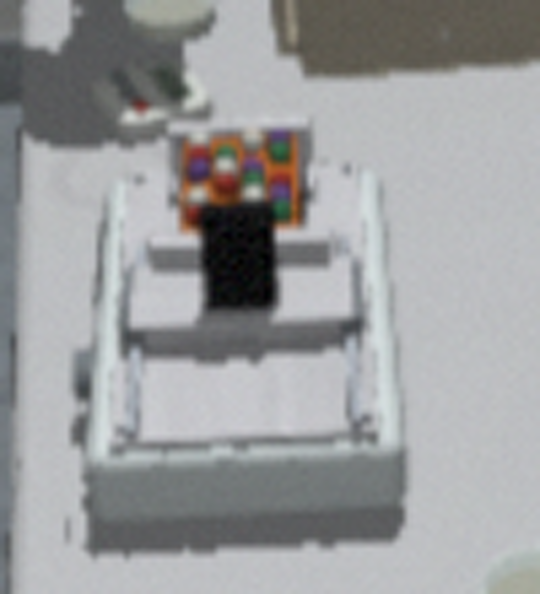

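View pics/top9.png

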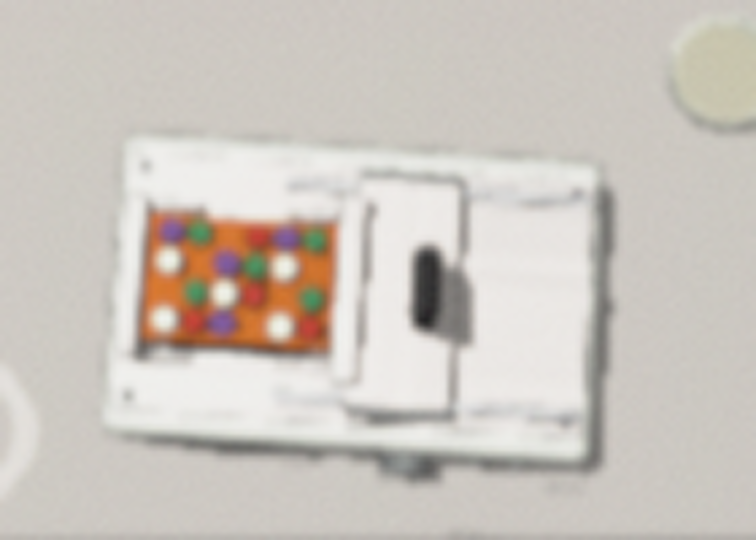

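View pics/top9full.png

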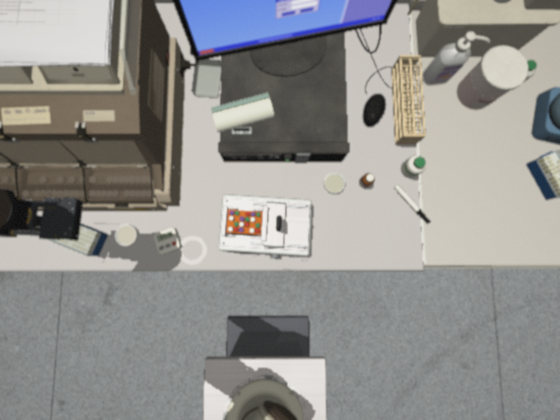

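Run:
```python
from h import *
import pickle
D=pickle.load(open('d9.pkl','rb'));D0=pickle.load(open('d0.pkl','rb'))
g=cv2.cvtColor(D['top']['color'],cv2.COLOR_BGR2GRAY);k=np.zeros(g.shape,np.uint8);k[212:236,272:286]=(g<80)[212:236,272:286]
ys,xs=np.nonzero(k);p=onz(D['top'],xs.mean(),ys.mean(),.13);print('grip top',p,'initial was y -.0469; expected home shift from first grasp',-.0352+.046)
for n in D:
    df=cv2.absdiff(D[n]['color'],D0[n]['color']).max(2)
    c,l,st,_=cv2.connectedComponentsWithStats((df>40).astype(np.uint8));print(n,[s.tolist() for s in st[1:] if s[4]>12])
s=r.sense();print(s['wrist_force'],s['joint_velocities'].round(2))
```

```text
grip top [ 0.49312594 -0.03567236  0.13      ] initial was y -.0469; expected home shift from first grasp 0.010799999999999997
side [[103, 0, 12, 18, 90], [186, 0, 12, 3, 23], [210, 3, 31, 30, 745], [132, 15, 46, 88, 1980], [215, 34, 27, 62, 1129], [0, 90, 13, 81, 316], [33, 129, 2, 11, 13], [209, 167, 31, 31, 580], [14, 169, 21, 7, 74], [0, 170, 10, 5, 33], [0, 177, 22, 9, 111], [61, 183, 9, 8, 44], [69, 184, 19, 32, 113], [39, 190, 20, 21, 115], [47, 192, 29, 43, 718], [233, 194, 29, 25, 279], [256, 215, 10, 3, 22], [81, 217, 7, 11, 34], [84, 217, 48, 50, 1138], [4, 218, 22, 13, 154], [232, 219, 11, 5, 34], [256, 218, 12, 5, 34], [243, 227, 14, 4, 39], [228, 229, 14, 5, 37], [227, 229, 46, 11, 192], [20, 236, 9, 7, 33], [0, 268, 26, 17, 322], [228, 277, 47, 45, 1234], [48, 281, 27, 9, 132], [151, 352, 21, 52, 482]]
top [[0, 190, 83, 51, 2862], [282, 205, 10, 31, 166], [226, 209, 37, 28, 840], [267, 208, 3, 15, 28], [271, 208, 3, 20, 40], [332, 212, 40, 39, 782], [275, 215, 7, 18, 83], [266, 226, 2, 9, 16], [111, 231, 5, 6, 23], [270, 230, 2, 10, 18], [108, 232, 74, 39, 1946], [283, 233, 3, 13, 26], [285, 239, 4, 11, 20], [264, 245, 6, 3, 13], [230, 318, 47, 13, 399], [0, 350, 9, 17, 84], [204, 358, 84, 59, 2552], [304, 399, 11, 21, 158], [203, 411, 22, 9, 141], [241, 414, 15, 6, 55], [264, 414, 10, 6, 38], [290, 414, 7, 6, 23]]
[-0.00510648 -0.45037439  0.11004123] [-1.26 -1.36 -0.5   0.1   0.08 -0.02]
```

Run:
```python
from h import *
print(r.finish_job())
```

```text
the job is handed in; nothing more can be done
None
```

The rack is loaded and clamped on the mixer, and I handed the job in at about 24 s of the 64 s allowed.

1. **Clamp back:** I gripped the clamp slide and drew it back until it stopped. The pull rose to about 20 N with no further motion.
2. **Rack placed:** I grasped the rack across its 60 mm and set it on the deck between the cheeks. It touched down at the expected height with about 3 N.
3. **Clamp forward:** I pushed the slide forward until it stopped. The travel was 55 mm, matching the figure given, and the force again reached about 20 N with no motion. Then I released it and moved the arm clear.

**Last checks:**
- **Rack position:** The top view shows the rack between wall and jaw, with its centre at (0.502, 0.053), against my bay estimate of about (0.502, 0.053).
- **Clamp home:** The grip sits 11.2 mm forward of where it started, where 10.8 mm was expected for home.
- **Other things on the bench:** Comparing the pictures with the first ones showed no changes at the two bottles, the marker or the nearer petri dish. At the timer and the other dish the arm's shadow caused differences, but both look to be in place.
- **Arm clear:** The wrist force was about 0 N when I handed in.

**Disagreements:**
- The two cameras differed by 1 to 3 mm in x, so I placed the rack between their readings.
- The rack's yaw measured 4.5° from the coarse contour, against about 3.3° for the mixer. I put this down to pixel noise and did not check it further.

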